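Lock the flask in its sloping cradle with the spring clip

ROBOT

A 6-joint arm with a two-finger parallel gripper is mounted at the origin on a cart in front of the work surface, level with it; the furniture and walls round the work are solid. World frame = base frame: x ahead of the robot, y to its left, z up, the work surface at z = 0. Lengths are in m, angles in degrees, forces in N, time in s.
With the tool pointing down it reaches from about 0.4 to 0.925 m from the base axis. Payload 12.5 kg.
Tool frame: the origin (TCP) lies between the finger pads; the fingertips stand ctrl.finger_overhang ahead of it and the grasp point (between the pads) lies 2 mm behind it (ctrl.finger_overhang is the distance from the TCP to the fingertips, in m); z points along the fingers, y is the line along which they close (so a half turn about z gives the same grasp; the last joint's range is limited). The gripper opens to 95 mm and grips with 3 to 60 N. Pads are 20 mm wide; open, the fingers measure 119 mm over their backs; the gripper's body (75 mm by 180 mm) begins 59 mm behind the grasp point.
Start: joints at [-75.206, 28.126, 89.318, -0, 62.55, -6.05], TCP at [0.222, -0.584, 0.232] pointing down, gripper open.
Joint ranges: [-177.58, 177.58], [-47.91, 125.51], [2.72, 160], [-65.01, 245.01], [3.68, 167.84], [-153.87, 153.87]. Speed limits (degrees/s): [127.2, 127.2, 159.86, 180, 180, 180].

INTERFACE

Orientations are given as [roll, pitch, yaw] about the fixed x, y, z axes, in that order (R = Rz(yaw) Ry(pitch) Rx(roll)).
In Python, from workcell import ctrl gives the robot as it stands.
- The arm moves only by the tool servo_tool, never from a script. Its argument "steps" is a list of rows, each an object with "gripper": the finger opening in mm, from 0 to 95.1; "xyz": the shift along the tool's x, y, z scaled (see below), a list of three; "roll": the turn about the tool's z scaled (see below). A call has 1 to 20 rows; each row is the pose to reach, as a shift and turn from the pose commanded when the call began, along the tool's axes at that moment, turning the shorter way round; what a row does not reach only later rows make up. The controller multiplies each number of a shift by 400 mm and each number of a turn by 180 degrees. A row lasts 1/12 s, in which the tool goes at most 41.7 mm and 7.16 degrees, less where a joint would pass 70% of its speed; a pose out of reach is approached as far as the arm can. A call with a number of a shift or a turn outside -1 to 1 is refused whole. A call with a gripper value outside its range is refused whole. The fingers move at their own pace and stop on an object; "grip_force" is the grip in N (left out, the last holds). Time passes only in rows, so rows that repeat a pose let the fingers close. It gives the time, the measured TCP pose, the force, the opening and the grip force at its end, in the units of the state.
- ctrl.sense(): the state, without advancing time (a new reading comes with each control period).
- ctrl.capture(name): name is "side" or "top"; returns a dict with "pixels" (480x640x3 uint8, red, green, blue), "range_z" (480x640 float32, m along the optical axis (not along the pixel's ray), 0 where there is no reading), "fx", "fy", "cx", "cy" (pixels), "k1" (the pictures are not rectified: a ray, as slopes to the right and down, at radius r is drawn at 1 + k1 r^2 times it, then the intrinsics apply), "origin" and "rotation" of the camera in the world. Camera axes: x right, y up, looking along -z (the intrinsics and any distortion apply to the point x, -y, -z); pixel columns grow to the right and rows downward; lengths in m; the calibration is good to about 2 mm. A picture is of the moment at which its call begins.
- ctrl.job_done(): hands the job in; it is judged then, once.
The state is a dict: "clock": time; "qpos": joint angles; "joint_vel": joint speeds; "joint_torque": joint torques, N m; "tcp_pos": TCP position; "eef_rot": TCP orientation; "ft_force": force on the tool from outside, world axes, zero at the start; "wrist_torque": the same for the moment, N m; "grip_width": finger opening in m; "grasp_force": force on a finger pad.
Only numpy, scipy, OpenCV 4.12 (cv2) and the standard library are available. Lean on these libraries where they do the work, as an engineer would, in place of code of your own. Each camera call takes 0.05 s, during which the arm holds its last target. There are 200 camera calls.

TASK

Lock the brass flask into its sloping cradle: push the locking pin fully home by its black knob so that its cross-drilled end stands out past the far lug, then take the longer of the two R-shaped spring clips from the sheet-metal stand and push its straight leg down through the sloping hole in the pin until the clip's bow springs over the pin. Leave the shorter clip hanging in the stand and do not shove the other things on the worktop about.

Things in the scene. Friction and masses are not known exactly. Their poses are not given: they have to be found in the camera images.
- cradle: Fixed cradle with a two-part brass flask (80x92x43). Origin under the middle of its 130x124 base plate, on the worktop, z up. Its deck slopes 35 degrees, facing its -x. Along its y: lug, flask, lug; the lugs' outer faces are at y = -60 and +60. The pin runs through both lugs along y, at x = -35, 108 above the worktop. The lugs rise 30 past the pin's axis along the slope's normal.
- pin (a joint): How far the locking pin is pulled out, in m: 0 = fully home (hard stop), up to 0.045 = out towards the cradle's -y. Push the knob towards the cradle's +y to send it home. It rubs with about 3 N, has no spring, stays where it is left and cannot turn. Until it is home its cross hole is hidden in the +y lug.
- pin_hole (a point): Centre of the cross hole near the +y end of the steel pin (diameter 26); moves with the pin. z: the hole's axis, out of its upper mouth, 35 degrees from vertical, leaning to the cradle's -x; y: the pin's axis. The hole is 9 (x) by 12 (y), rounded mouths, right through, open space below. When home it is 20 past the +y lug's outer face and 15 short of the pin's end.
- pin_knob (a point): Centre of the outer end face (towards the cradle's -y) of the pin's black knob, a cylinder of diameter 36 and 26 long. Same axes as pin_hole.
- stand: Fixed stand of bent aluminium sheet, 70x140 and 108 high. Origin under its middle, on the worktop. Its top has two slots, 10 wide, along its x, at y = -35 and y = +35, open to its -x side; a back plate stands below the top at x = +36. A clip hangs in each slot by its tab; it is lifted out straight up.
- clip: Longer R-clip, 122 long, 80 g: grey tab, straight leg (diameter 6), sprung bow. Origin on the leg's axis at the tab's underside; z along the leg towards the tab. Tab: x -11 to 31, y -8 to 8 (grip across y), z 0 to 34. Leg down to z = -88, last 7 thinned. Bow on the +x side, to x = 24, z = -79. Hangs upright, origin 108 above the worktop. In the pin its y is parallel to the pin, bow on either side.
- clip_bow (a joint): How far the bow is sprung away from the leg, in rad: 0 = relaxed; about 0.11 as its narrow place passes the pin, near 0 again once it has sprung over. Pushing it over takes about 10 N along the leg: the push rises from when the pin's axis is at z = -60 of the clip, gives way past z = -51, and the clip then draws itself on to z = -38.
- clip_seat (a point): Point on the leg's axis 38 below the tab's underside (z = -38 of the clip); it lies at pin_hole when the clip has snapped home. Same axes as the clip.
- short_clip: The shorter R-clip, 73 long, with a tab like the longer one's (same size, same origin) and a leg only 39 long, too short for the pin. It must stay in the stand. Either clip may hang in either slot.
- model: Bystander: plaster jaw model 54x68x29, origin under its middle.
- bowl: Bystander: blue rubber mixing bowl, diameter 96, 50 high, origin under its middle.
- jar: Bystander: white jar with a blue lid, diameter 68, 88 high, origin under its middle.
- waxes: Bystander: flat pink carton 68x104x22, origin under its middle.
- tin: Bystander: grey-lidded jar, diameter 66, 68 high, origin under its middle.
- spatula: Bystander: spatula with wooden handle, 211 long, origin near its middle on the worktop.
- former: Bystander: red rubber base former 64x72x24, origin under its middle.

How it is judged:
By the outcome, as a careful person would: the job done as asked, in the order asked, and still so for the second after the job is handed in, with the robot touching nothing.
It also fails if it takes over 59 s, if anything falls off the work surface, if the arm or the gripper's body presses on something with over 40 N, if the wrist force passes 120 N, or if a joint passes its speed limit or range.

## Working session

There is one attempt and no reset: what is moved stays moved. The work goes in short steps, Python scripts to look and compute and a tool call to move; the robot and the scene stay as the last step left them, time stands still between calls to the robot, and variables do not carry over. Pictures are saved under pics/ and viewed, at most 10 in all, crops included, and the job is handed in when it is done.

Besides the shell and the picture viewer there is one more tool, called after "Emit:" as name(argument=value, ...) on one line, values as JSON. servo_tool: Moves the arm, as the interface text tells. Its arguments: {"type":"object","properties":{"steps":{"type":"array","items":{"type":"object","properties":{"gripper":{"type":"number"},"xyz":{"type":"array","items":{"type":"number"}},"roll":{"type":"number"}}}},"grip_force":{"type":"number"}},"required":["steps"]}

```bash
mkdir -p pics; ls; cat > h.py <<'E'
import numpy as np, cv2
from workcell import ctrl
def grab(n,tag):
    c=ctrl.capture(n); np.savez(f'{tag}.npz',**{k:np.array(v) for k,v in c.items()})
    cv2.imwrite(f'pics/{tag}.png',c['pixels'][:,:,::-1]); return c
def load(tag): return dict(np.load(f'{tag}.npz'))
def rays(c,uv):
    uv=np.atleast_2d(np.array(uv,float))
    K=np.array([[c['fx'],0,c['cx']],[0,c['fy'],c['cy']],[0,0,1]],float)
    p=cv2.undistortPoints(uv.reshape(-1,1,2),K,np.array([float(c['k1']),0,0,0]),).reshape(-1,2)
    return np.c_[p[:,0],-p[:,1],-np.ones(len(p))]
def world(c,uv,z=None):
    "pixel->world by depth"
    r=rays(c,uv); uv=np.atleast_2d(uv).astype(int)
    d=c['range_z'][uv[:,1],uv[:,0]]
    return (r*d[:,None])@c['rotation'].T+c['origin']
def atz(c,uv,z):
    r=rays(c,uv)@c['rotation'].T; o=c['origin']
    return o+r*((z-o[2])/r[:,2])[:,None]
def cloud(c):
    v,u=np.mgrid[0:480,0:640]; return world(c,np.c_[u.ravel(),v.ravel()]).reshape(480,640,3)
def proj(c,P):
    q=(np.atleast_2d(P)-c['origin'])@c['rotation']; x=q[:,0]/-q[:,2]; y=-q[:,1]/-q[:,2]
    s=1+c['k1']*(x*x+y*y); return np.c_[c['fx']*x*s+c['cx'],c['fy']*y*s+c['cy']]
E
python3 - <<'E'
from h import *
for n in('side','top'):
    c=grab(n,n+'0'); print(n,c['origin'],c['rotation'].round(3).tolist(),c['fx'],c['cx'],c['cy'],c['k1'])
s=ctrl.sense();print(s, ctrl.finger_overhang)
E
```

```text
pics
side [-0.02968151  1.33839755  0.95640757] [60.654, 0.616, -159.697] 568.8829757174577 310.8558427184741 234.3887445412367 0.04789979599053356
top [ 0.39037806 -0.12495831  1.57323536] [4.75, 0.813, -90.121] 509.29788712650645 316.91970066649594 233.37684558015778 -0.04765671905077447
{'clock': 0.1, 'qpos': array([-7.52079674e+01,  2.81595144e+01,  8.93458584e+01, -2.71590543e-04,
        6.25490739e+01, -6.04969288e+00]), 'joint_vel': array([ 0.11089089, -0.10361037, -0.12936722,  0.05147911, -0.04123799,
        0.00306053]), 'joint_torque': array([ 3.37296842e-03, -6.13623190e+01, -2.58608115e+01,  6.93480601e-02,
        4.69425658e-02, -7.55608926e-05]), 'tcp_pos': array([ 0.22234596, -0.58390772,  0.23113762]), 'eef_rot': array([-1.79945831e+02, -5.49863073e-03,  2.08418482e+01]), 'ft_force': array([-0.72319789,  0.16339306,  0.05865456]), 'wrist_torque': array([-0.01689128, -0.01942894,  0.00546845]), 'grasp_force': 0.0, 'grip_width': 0.09513740381224625} 0.017
```

```bash
cat >> h.py <<'E'
from scipy.spatial.transform import Rotation as Ro
_g,_l=grab,load
def fix(c):
    c=dict(c); c['rotation']=Ro.from_euler('xyz',c['rotation'],degrees=True).as_matrix(); return c
def load(tag): return fix(_l(tag))
def grab(n,tag): return fix(_g(n,tag))
E
python3 -c "
from h import *
for n in('side0','top0'):
    c=load(n);print(c['rotation'].round(2)); print(world(c,[[320,240],[100,400]]))"
```

```text
[[-0.94  0.16 -0.31]
 [-0.35 -0.46  0.82]
 [-0.01  0.87  0.49]]
[[ 0.52551592 -0.22114177  0.00386649]
 [ 0.7249558   0.64603005  0.03677038]]
[[-0.    1.   -0.08]
 [-1.   -0.   -0.01]
 [-0.01  0.08  1.  ]]
[[ 0.50034326 -0.11242896  0.00292089]
 [-0.21360348  0.96832371 -0.91592849]]
```

View pics/top0.png

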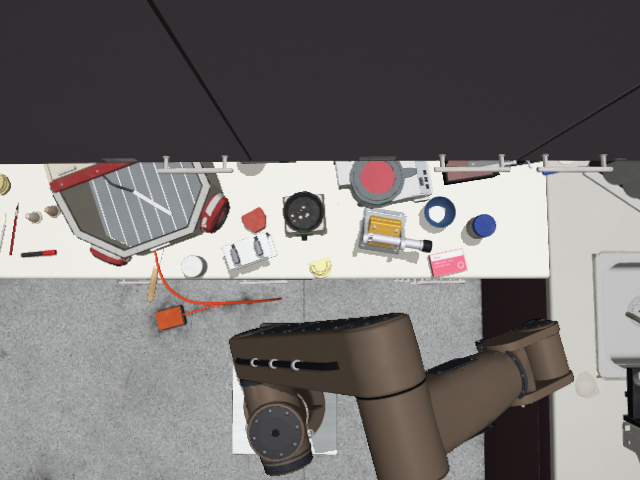

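View pics/side0.png

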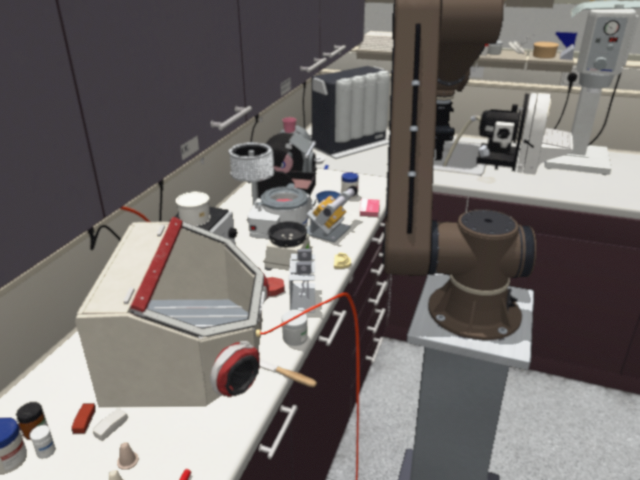

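```bash
python3 - <<'E'
from h import *
a=cv2.imread('pics/top0.png');b=cv2.imread('pics/side0.png')
A=cv2.resize(a[190:290,180:480],None,fx=2.66,fy=2.66,interpolation=3)
B=cv2.resize(b[165:345,240:400],None,fx=3,fy=3,interpolation=3)[:,:]
cv2.imwrite('pics/topc.png',A);cv2.imwrite('pics/sidec.png',B)
c=load('top0');P=cloud(c)
for (u0,v0,u1,v1,n) in[(222,230,278,272,'stand'),(358,205,435,255,'cradle')]:
    p=P[v0:v1,u0:u1]
    print(n,p[...,2].max());
    print((p[::2,::2,2]*1000).round().astype(int))
E
```

```text
stand 1.573235363789684
[[   0   -5   -3   -7    2   -2   -3    0    0    2   -2    3   -1   -4
    10   25   18   17   21    4   -1    3    7   -2   -3    0   -3   -4]
 [ -10   -2    1   -6    3   -4    3   -3   -3    9    1   -4    0   -1
     2   -3   20    9    4   -1    0  112   94   -2    1   -7   -4   -7]
 [  -2   -4    0    4    0   -5    2    1    4    3   -2    0   -1    0
    -2   -7   -8   -2  105  102  108  104   62   48   -4   -3    4    3]
 [   3   -4   -7   -1    3   -9   -4   -5    8    1    5   -5    4   -2
    -6  102  106   99  114  107  110  112   13    9    6    6   -2    2]
 [   4   -5   -3    1   -7   -4   -4    1    1   -2   -1   -5  109  106
   109  105   70   55  113  102  110  108  106    7    8    2    6   -1]
 [   1   -1    7   -4   -3   -5   -6   -2    2   -1  112  105  111  108
   106  107   20  136  105  112  105  109  102   -1    8   -5   -3    7]
 [  -3   -5   -3    4    4   -1    2  102  105  107  105  108  102   97
   104  104  138  140  140  106  111  105  110   -2    6    6   -4    3]
 [  -1    0    3   -6  110  102   98  106  109  104  104  111
[... 6345 characters left out ...]
  128  136   -1  112  111  111  113
   115  118  111  126  118  125  124  120  122   -9    3]
 [  -5   -1   -4   -4    4    8   11    7   10   15    4   13   15   12
    15   12    8    6   10    8   10  127  126   -4   -3   -2    0   -2
    -1    1  113  120  112  121  123  117  123   -7    2]
 [   1   -6   -1   -2   -4    2   -2   -3  -10   -2    3    1    9    9
    10    9    4    5   13    9   -6    5    2   -2   -4    0    4    0
   -13   -3    0    2  111  115  117  114  115   -1    2]
 [   3    2   -1   -4   -5   -6   -5   -5    2    1    0    1   -3   -5
     4   -9   -2    2    6    8    1   -1    2    0   -5   -5    6    0
     1   -5   -5    0   -1    5    0   -5    7    1    6]]
```

View pics/topc.png

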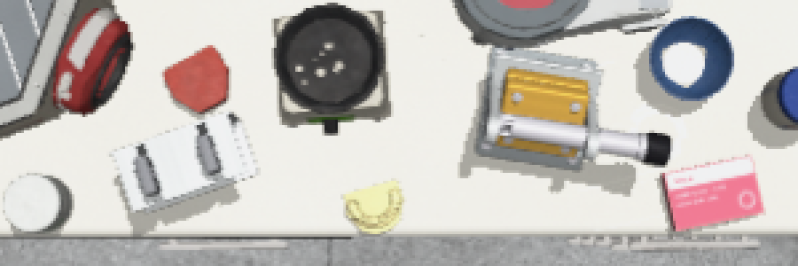

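View pics/sidec.png

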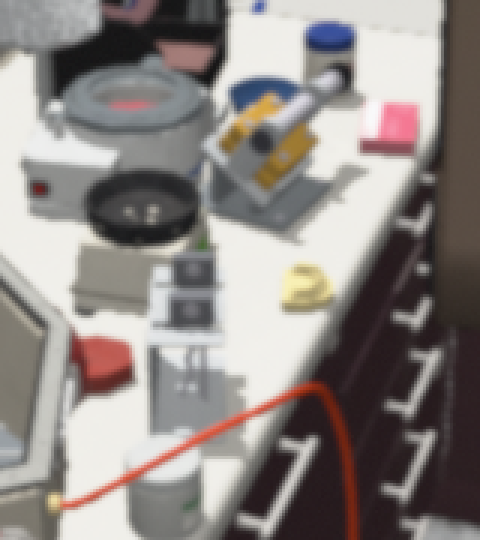

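```bash
python3 - <<'E'
from h import *
b=cv2.imread('pics/side0.png')
B=cv2.resize(b[240:320,280:330],None,fx=8,fy=7.4,interpolation=cv2.INTER_LANCZOS4)
cv2.imwrite('pics/sided.png',B)
c=load('top0');P=cloud(c)
def fit(mask,n):
    q=P[mask][:, :2]; r=cv2.minAreaRect((q*1000).astype(np.float32)); print(n,len(q),q.mean(0).round(4),r)
M=np.zeros((480,640),bool)
Z=P[...,2]
S=M.copy();S[225:275,220:280]=1
fit(S&(Z>.095)&(Z<.2),'standtop')
for n,u0,u1 in(('L',228,240),('R',250,265)):
    T=M.copy();T[225:275,u0:u1]=1; T&=(Z>.128)&(Z<.2); fit(T,n)
    v,u=np.nonzero(T);print(u.mean(),v.mean(),atz(c,[[u.mean(),v.mean()]],.142))
# cradle base plate rectangle
C=M.copy();C[195:262,352:412]=1
fit(C&(abs(Z)<.2)&(Z>.06),'cradle upper')
K=M.copy();K[235:257,412:436]=1
fit(K&(Z>.1)&(Z<.2),'knob+pin')
E
```

```text
standtop 1036 [0.4633 0.0972] ((463.8506774902344, 97.22845458984375), (70.3983383178711, 133.09556579589844), 20.158550262451172)
L 89 [0.4465 0.1266] ((446.5721435546875, 127.81788635253906), (40.95471954345703, 18.552433013916016), 14.52678108215332)
235.01123595505618 255.8876404494382 [[0.44641528 0.12624088 0.142     ]]
R 86 [0.4707 0.0638] ((470.9465637207031, 63.992462158203125), (41.75214385986328, 16.817922592163086), 18.06791877746582)
257.24418604651163 247.25581395348837 [[0.47062872 0.06351049 0.142     ]]
cradle upper 1948 [ 0.5423 -0.2981] ((545.330810546875, -299.6897277832031), (166.75576782226562, 164.2777557373047), 89.52098083496094)
knob+pin 216 [ 0.4765 -0.4048] ((475.4483947753906, -403.54522705078125), (55.97072219848633, 35.200950622558594), 87.21168518066406)
```

View pics/sided.png

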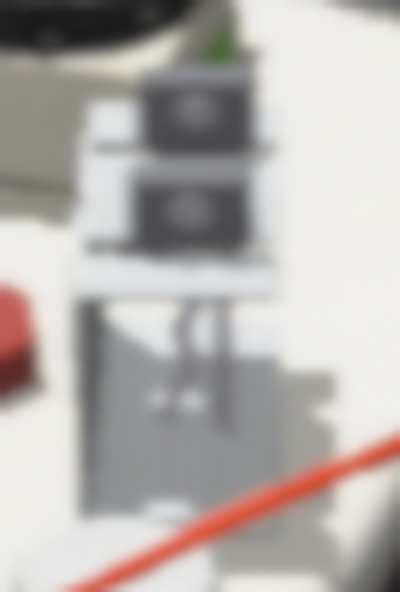

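```bash
python3 - <<'E'
from h import *
c=load('side0')
for n,x,y in(('L',.437,.1228),('R',.4613,.060)):
    for z in(.142,.108,.069,.02):
        print(n,z,((proj(c,[x,y,z])-[280,240])*[8,7.4]).round())
# cradle model check: cradle guess frame
c=load('top0')
a=np.radians(20.5)
for y in(-70,70):
  for x in(-35,35): print(proj(c,[.464+ (x*np.cos(a)-y*np.sin(a))/1e3,.097+(x*np.sin(a)+y*np.cos(a))/1e3,.108]).round(1))
P=cloud(c);Z=P[...,2]
# pin axis: knob region and pin; use ridge of rows per column
for u in range(366,434,4):
    col=[v for v in range(225,256) if .085<Z[v,u]<.16]
    seg=np.array(col); 
    print(u,seg.min() if len(seg) else None,seg.max() if len(seg) else None, P[seg.max(),u].round(3) if len(seg) else '')
E
python3 - <<'E'
import cv2
b=cv2.imread('pics/top0.png')
cv2.imwrite('pics/cr.png',cv2.resize(b[200:265,352:442],None,fx=8.8,fy=8.8,interpolation=cv2.INTER_CUBIC))
E
```

```text
L 0.142 [[226. 156.]]
L 0.108 [[227. 234.]]
L 0.069 [[228. 322.]]
L 0.02 [[230. 430.]]
R 0.142 [[224.  61.]]
R 0.108 [[225. 138.]]
R 0.069 [[226. 224.]]
R 0.02 [[228. 329.]]
[[274.1 253. ]]
[[265.7 230.4]]
[[228.6 270.1]]
[[220.4 247.4]]
366 225 241 [ 0.488 -0.244  0.13 ]
370 225 240 [ 0.492 -0.257  0.115]
374 225 241 [ 0.489 -0.268  0.115]
378 225 242 [ 0.487 -0.28   0.109]
382 225 243 [ 0.484 -0.292  0.11 ]
386 225 243 [ 0.483 -0.303  0.115]
390 225 244 [ 0.481 -0.315  0.107]
394 225 245 [ 0.478 -0.326  0.11 ]
398 225 245 [ 0.477 -0.337  0.116]
402 230 250 [ 0.463 -0.347  0.12 ]
406 239 247 [ 0.472 -0.36   0.112]
410 240 247 [ 0.472 -0.372  0.111]
414 240 248 [ 0.469 -0.382  0.116]
418 240 249 [ 0.466 -0.394  0.113]
422 240 251 [ 0.46  -0.406  0.111]
426 240 252 [ 0.457 -0.417  0.112]
430 241 251 [ 0.46  -0.428  0.115]
```

View pics/cr.png

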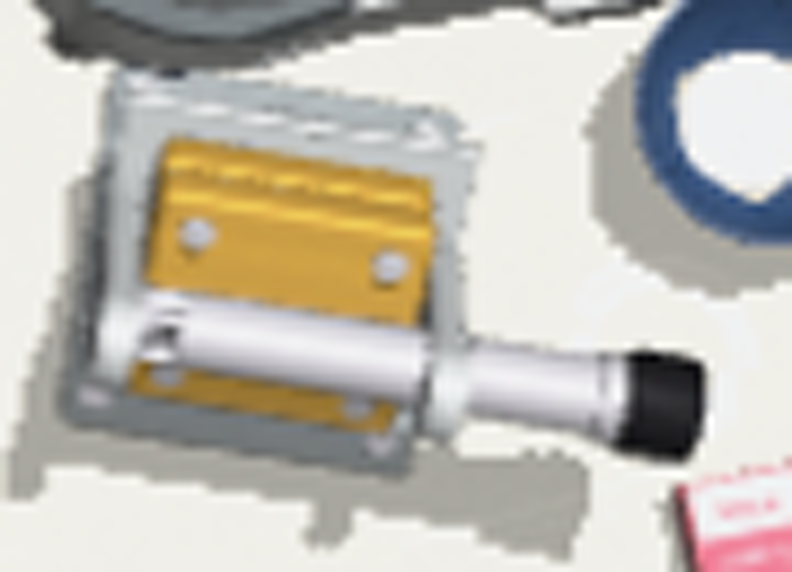

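```bash
cat > fit.py <<'E'
from h import *
from scipy.optimize import least_squares
def pinfit(c,ylo,yhi,R,x0=.487,y0=-.27,yaw=8.5,w=.03):
    P=cloud(c).reshape(-1,3); a=np.radians(yaw)
    for it in range(3):
        d=np.array([-np.sin(a),np.cos(a)]); n=np.array([np.cos(a),np.sin(a)])
        q=P[:,:2]-[x0,y0]; s=q@d; t=q@n
        m=(s>ylo)&(s<yhi)&(abs(t)<R*.95)&(abs(P[:,2]-.108-R*.75)<R*.6)
        Q=P[m]
        def f(p):
            b=p[0]; q=Q[:,:2]-[x0+p[1],y0]; t=q@[np.cos(b),np.sin(b)]
            return np.hypot(t,Q[:,2]-p[2])-R
        r=least_squares(f,[a,0,.108],loss='soft_l1',f_scale=.003)
        a=r.x[0]; x0+=r.x[1]
    print(len(Q),'yaw',np.degrees(a),'axis x at y0',x0,'z',r.x[2],'rms',np.sqrt(np.mean(r.fun**2)))
    return np.degrees(a),x0,r.x[2]
if __name__=='__main__':
    c=load('top0')
    pinfit(c,-.125,.02,.013)
    pinfit(c,-.155,-.135,.018)
    P=cloud(c);Z=P[...,2];C=P[195:262,352:412].reshape(-1,3)
    img=c['pixels'][195:262,352:412].reshape(-1,3).astype(int)
    br=(img[:,0]-img[:,2]>60)&(C[:,2]>.05)&(C[:,2]<.2); Q=C[br]
    A=np.c_[Q[:,:2],np.ones(len(Q))]; k=np.linalg.lstsq(A,Q[:,2],rcond=None)[0]; print(len(Q),k,np.degrees(np.arctan2(k[1],k[0])),'flask mean',Q.mean(0))
    # dark knob extents
    K=c['pixels'][235:260,415:440].astype(int).sum(2)<150; v,u=np.nonzero(K); 
    q=atz(c,np.c_[u+415,v+235],.118)[:,:2]; print(cv2.minAreaRect((q*1000).astype(np.float32)))
    s=c['pixels'][205:275,352:412]
    px=lambda X,Y:[352+X/8.8-.44,200+Y/8.8-.44]
    print('base edge',atz(c,[px(65,415),px(410,470)],.010))
    print('lug outer faces +y,-y', atz(c,[px(97,340),px(470,375)],.125))
    print('deck top corners',atz(c,[px(115,75),px(475,150)],.085))
E
python3 fit.py
```

```text
363 yaw -9.07071330067161 axis x at y0 0.4996291796621413 z 0.10775365357128845 rms 0.0025376012312989735
0 yaw 9.380490722036068 axis x at y0 0.48658994743954787 z 0.108 rms nan
591 [ 0.27513682 -0.03180106 -0.05553806] -6.593145203519136 flask mean [ 0.52685975 -0.29978823  0.09895404]
((474.8902282714844, -419.44091796875), (23.50982666015625, 30.90134048461914), 77.64736938476562)
base edge [[ 0.47878483 -0.23204338  0.01      ]
 [ 0.45919994 -0.35211986  0.01      ]]
lug outer faces +y,-y [[ 0.49656039 -0.23473521  0.125     ]
 [ 0.48481265 -0.35528261  0.125     ]]
deck top corners [[ 0.58830821 -0.24464548  0.085     ]
 [ 0.56267216 -0.36455956  0.085     ]]
  return _methods._mean(a, axis=axis, dtype=dtype,
  ret = ret.dtype.type(ret / rcount)
```

```bash
cat >> h.py <<'E'
def mv(x,y,z,yaw=None):
    s=ctrl.sense(); p=s['tcp_pos']; e=s['eef_rot']; R=Ro.from_euler('xyz',e,degrees=True).as_matrix()
    d=R.T@(np.array([x,y,z])-p)
    r=0 if yaw is None else -((yaw-e[2]+180)%360-180)
    print('from',p.round(4),e.round(1),'mm',(d*1e3).round(1),'roll',round(r,2)); print('  xyz',(d/.4).round(4),'roll',round(r/180,4), 'clock',s['clock'])
E
python3 -c "
from h import *
mv(.467,-.4685,.231,-9.07); mv(.467,-.4685,.110,-9.07)"
```

```text
from [ 0.2223 -0.5839  0.2311] [-179.9   -0.    20.8] mm [ 2.697e+02 -2.080e+01  2.000e-01] roll 29.91
  xyz [ 6.743e-01 -5.200e-02  5.000e-04] roll 0.1662 clock 0.1
from [ 0.2223 -0.5839  0.2311] [-179.9   -0.    20.8] mm [269.7 -20.7 121.2] roll 29.91
  xyz [ 0.6742 -0.0517  0.303 ] roll 0.1662 clock 0.1
```

Emit:
servo_tool(steps=[{"xyz": [0.674,-0.052,0],"roll": 0.166,"gripper": 0},{"xyz": [0.674,-0.052,0],"roll": 0.166,"gripper": 0},{"xyz": [0.674,-0.052,0],"roll": 0.166,"gripper": 0},{"xyz": [0.674,-0.052,0],"roll": 0.166,"gripper": 0},{"xyz": [0.674,-0.052,0],"roll": 0.166,"gripper": 0},{"xyz": [0.674,-0.052,0],"roll": 0.166,"gripper": 0},{"xyz": [0.674,-0.052,0],"roll": 0.166,"gripper": 0},{"xyz": [0.674,-0.052,0.15],"roll": 0.166,"gripper": 0},{"xyz": [0.674,-0.052,0.303],"roll": 0.166,"gripper": 0},{"xyz": [0.674,-0.052,0.303],"roll": 0.166,"gripper": 0},{"xyz": [0.674,-0.052,0.303],"roll": 0.166,"gripper": 0},{"xyz": [0.674,-0.052,0.303],"roll": 0.166,"gripper": 0},{"xyz": [0.674,-0.052,0.303],"roll": 0.166,"gripper": 0}])

```text
clock: 1.18
tcp_pos: [0.4675, -0.4696, 0.1124]
eef_rot: [179.9, -0.1, -9.0]
ft_force: [0.2, -0.6, 0.5]
grip_width: 0.0141
grasp_force: 0.0
```

```bash
python3 -c "
from h import *
mv(.467,-.4685,.110,-9.07); print(ctrl.sense()['ft_force'],ctrl.sense()['grip_width'])"
```

```text
from [ 0.4675 -0.4696  0.1124] [ 1.799e+02 -1.000e-01 -9.000e+00] mm [-0.7 -1.   2.4] roll 0.02
  xyz [-0.0017 -0.0025  0.0061] roll 0.0001 clock 1.1833
[ 0.19840818 -0.56617452  0.46328053] 0.014123596778442599
```

Emit:
servo_tool(steps=[{"xyz": [0,-0.02,0.005],"gripper": 0},{"xyz": [0,-0.03,0.005],"gripper": 0},{"xyz": [0,-0.045,0.005],"gripper": 0},{"xyz": [0,-0.06,0.005],"gripper": 0},{"xyz": [0,-0.075,0.005],"gripper": 0},{"xyz": [0,-0.09,0.005],"gripper": 0},{"xyz": [0,-0.105,0.005],"gripper": 0},{"xyz": [0,-0.12,0.005],"gripper": 0},{"xyz": [0,-0.135,0.005],"gripper": 0},{"xyz": [0,-0.15,0.005],"gripper": 0},{"xyz": [0,-0.16,0.005],"gripper": 0},{"xyz": [0,-0.16,0.005],"gripper": 0}])

```text
$.steps[0]: bad value
```

Emit:
servo_tool(steps=[{"xyz": [0,-0.02,0.005],"roll": 0,"gripper": 0},{"xyz": [0,-0.03,0.005],"roll": 0,"gripper": 0},{"xyz": [0,-0.045,0.005],"roll": 0,"gripper": 0},{"xyz": [0,-0.06,0.005],"roll": 0,"gripper": 0},{"xyz": [0,-0.075,0.005],"roll": 0,"gripper": 0},{"xyz": [0,-0.09,0.005],"roll": 0,"gripper": 0},{"xyz": [0,-0.105,0.005],"roll": 0,"gripper": 0},{"xyz": [0,-0.12,0.005],"roll": 0,"gripper": 0},{"xyz": [0,-0.135,0.005],"roll": 0,"gripper": 0},{"xyz": [0,-0.15,0.005],"roll": 0,"gripper": 0},{"xyz": [0,-0.16,0.005],"roll": 0,"gripper": 0},{"xyz": [0,-0.16,0.005],"roll": 0,"gripper": 0}])

```text
clock: 2.18
tcp_pos: [0.4771, -0.4044, 0.1083]
eef_rot: [-180.0, 0.0, -9.0]
ft_force: [0.6, 0.8, -0.4]
grip_width: 0.0003
grasp_force: 0.0
```

Emit:
servo_tool(steps=[{"xyz": [0,-0.007,0],"roll": 0,"gripper": 0},{"xyz": [0,-0.014,0],"roll": 0,"gripper": 0},{"xyz": [0,-0.02,0],"roll": 0,"gripper": 0},{"xyz": [0,-0.025,0],"roll": 0,"gripper": 0},{"xyz": [0,-0.025,0],"roll": 0,"gripper": 0}])

```text
clock: 2.6
tcp_pos: [0.4782, -0.3984, 0.1084]
eef_rot: [179.7, -0.1, -9.0]
ft_force: [-4.6, -19.4, -4.4]
grip_width: 0.0006
grasp_force: 9.7
```

```bash
python3 - <<'E'
from h import *
c=grab('side','side1')
im=cv2.imread('pics/side1.png'); print(proj(c,[[.474,-.40,.108],[.508,-.22,.108]]))
cv2.imwrite('pics/side1c.png',cv2.resize(im[165:255,290:390],None,fx=6.5,fy=6.5,interpolation=cv2.INTER_CUBIC))
print(ctrl.sense()['ft_force'])
E
```

```text
[[350.91016529 192.48272979]
 [324.86374631 213.32421992]]
[ -4.76674574 -19.19260145  -4.197545  ]
```

View pics/side1c.png

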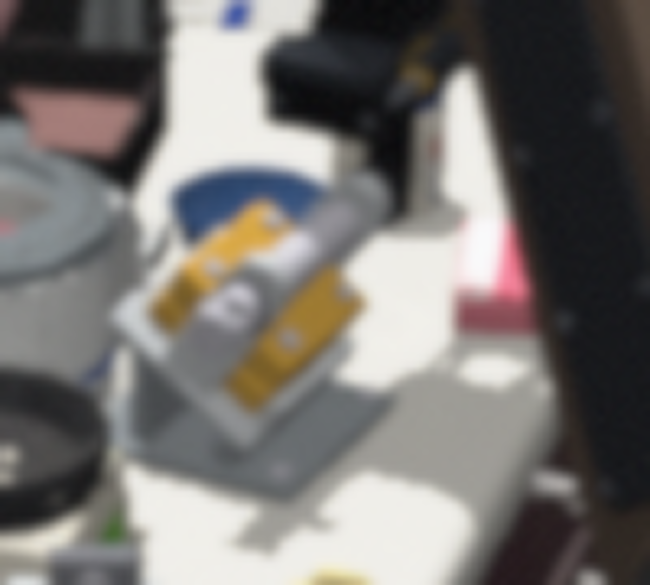

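```bash
python3 -c "
from h import *
mv(.4463,.127,.2,20.5);mv(.4463,.127,.24,20.5)"
```

```text
from [ 0.4782 -0.3984  0.1084] [ 1.797e+02 -1.000e-01 -9.000e+00] mm [-114.  -513.5  -94.1] roll -29.54
  xyz [-0.2849 -1.2837 -0.2352] roll -0.1641 clock 2.65
from [ 0.4782 -0.3984  0.1084] [ 1.797e+02 -1.000e-01 -9.000e+00] mm [-113.9 -513.3 -134.1] roll -29.54
  xyz [-0.2848 -1.2832 -0.3352] roll -0.1641 clock 2.65
```

Emit:
servo_tool(steps=[{"xyz": [0,0.04,0],"roll": 0,"gripper": 0},{"xyz": [0,0.06,-0.1],"roll": 0,"gripper": 0},{"xyz": [0,0.06,-0.2],"roll": 0,"gripper": 0},{"xyz": [0,0.06,-0.3],"roll": 0,"gripper": 0},{"xyz": [0,0.03,-0.34],"roll": 0,"gripper": 0},{"xyz": [-0.27,-1.0,-0.34],"roll": -0.164,"gripper": 40},{"xyz": [-0.27,-1.0,-0.34],"roll": -0.164,"gripper": 40},{"xyz": [-0.27,-1.0,-0.34],"roll": -0.164,"gripper": 40},{"xyz": [-0.27,-1.0,-0.34],"roll": -0.164,"gripper": 40},{"xyz": [-0.27,-1.0,-0.34],"roll": -0.164,"gripper": 40},{"xyz": [-0.27,-1.0,-0.34],"roll": -0.164,"gripper": 40},{"xyz": [-0.27,-1.0,-0.34],"roll": -0.164,"gripper": 40},{"xyz": [-0.27,-1.0,-0.34],"roll": -0.164,"gripper": 40},{"xyz": [-0.27,-1.0,-0.34],"roll": -0.164,"gripper": 40},{"xyz": [-0.27,-1.0,-0.34],"roll": -0.164,"gripper": 40},{"xyz": [-0.27,-1.0,-0.34],"roll": -0.164,"gripper": 40},{"xyz": [-0.27,-1.0,-0.34],"roll": -0.164,"gripper": 40},{"xyz": [-0.27,-1.0,-0.34],"roll": -0.164,"gripper": 40}])

```text
clock: 4.15
tcp_pos: [0.4348, 0.0164, 0.2444]
eef_rot: [-180.0, 0.0, 20.6]
ft_force: [-0.9, -0.4, -0.8]
grip_width: 0.0404
grasp_force: 0.0
```

```bash
python3 - <<'E'
from fit import *
s=ctrl.sense();print(s['tcp_pos'],s['eef_rot'],s['ft_force'],s['grip_width'])
mv(.4463,.127,.2,20.5);mv(.4463,.127,.131,20.5)
for i in range(3):
    c=grab('top',f'top2{i}')
    pinfit(c,-.06,.07,.013,x0=.4996,yaw=-9.07)
E
```

```text
[0.43475731 0.01640276 0.24438016] [-1.79990720e+02  2.58406370e-02  2.05760392e+01] [-0.87475902 -0.41878794 -0.76586607] 0.04038788196808444
from [0.4348 0.0164 0.2444] [-180.     0.    20.6] mm [ 49.7 -99.5  44.4] roll 0.08
  xyz [ 0.1242 -0.2487  0.1109] roll 0.0004 clock 4.15
from [0.4348 0.0164 0.2444] [-180.     0.    20.6] mm [ 49.7 -99.5 113.4] roll 0.08
  xyz [ 0.1243 -0.2487  0.2834] roll 0.0004 clock 4.15
324 yaw -9.980197041850225 axis x at y0 0.5002586956494994 z 0.10749499703804385 rms 0.0025591833484897887
328 yaw -9.775755541828584 axis x at y0 0.4996108163460465 z 0.10761884288675987 rms 0.00265354487185047
329 yaw -9.344372197987175 axis x at y0 0.5001160798889811 z 0.10746165213714629 rms 0.0025614866362722263
```

Emit:
servo_tool(grip_force=20, steps=[{"xyz": [0.06,-0.12,0.03],"roll": 0,"gripper": 40},{"xyz": [0.124,-0.249,0.1],"roll": 0,"gripper": 40},{"xyz": [0.124,-0.249,0.15],"roll": 0,"gripper": 40},{"xyz": [0.124,-0.249,0.2],"roll": 0,"gripper": 40},{"xyz": [0.124,-0.249,0.2],"roll": 0,"gripper": 40},{"xyz": [0.124,-0.249,0.25],"roll": 0,"gripper": 40},{"xyz": [0.124,-0.249,0.283],"roll": 0,"gripper": 40},{"xyz": [0.124,-0.249,0.283],"roll": 0,"gripper": 40},{"xyz": [0.124,-0.249,0.283],"roll": 0,"gripper": 12},{"xyz": [0.124,-0.249,0.283],"roll": 0,"gripper": 12},{"xyz": [0.124,-0.249,0.283],"roll": 0,"gripper": 12},{"xyz": [0.124,-0.249,0.283],"roll": 0,"gripper": 12},{"xyz": [0.124,-0.249,0.283],"roll": 0,"gripper": 12},{"xyz": [0.124,-0.249,0.283],"roll": 0,"gripper": 12}])

```text
clock: 5.47
tcp_pos: [0.4464, 0.128, 0.1322]
eef_rot: [-179.9, -0.1, 20.4]
ft_force: [-3.6, 9.7, 6.8]
grip_width: 0.0162
grasp_force: 20.0
```

Emit:
servo_tool(steps=[{"xyz": [0,0,-0.03],"roll": 0,"gripper": 12},{"xyz": [0,0,-0.07],"roll": 0,"gripper": 12},{"xyz": [0,0,-0.12],"roll": 0,"gripper": 12},{"xyz": [0,0,-0.2],"roll": 0,"gripper": 12},{"xyz": [0,0,-0.28],"roll": 0,"gripper": 12},{"xyz": [0,0,-0.33],"roll": 0,"gripper": 12},{"xyz": [0,0,-0.33],"roll": 0,"gripper": 12},{"xyz": [0,0,-0.33],"roll": 0,"gripper": 12}])

```text
clock: 6.13
tcp_pos: [0.4464, 0.127, 0.2642]
eef_rot: [180.0, -0.1, 20.5]
ft_force: [0.1, -0.1, -2.4]
grip_width: 0.0159
grasp_force: 20.0
```

```bash
python3 - <<'E'
from h import *
s=ctrl.sense();print(s['tcp_pos'],s['ft_force'],s['grip_width'])
a=np.radians(-9.4);d=np.array([-np.sin(a),np.cos(a)]);n=np.array([np.cos(a),np.sin(a)])
for t in('top20','top21','top22'):
    c=load(t);P=cloud(c).reshape(-1,3);q=P[:,:2]-[.5,-.27];S=q@d;T=q@n
    m=(abs(T)<.008)&(P[:,2]>.105)&(P[:,2]<.15)&(S<.1)
    print(t,'end',np.sort(S[m])[-8:].round(4))
    m2=(abs(T)<.02)&(P[:,2]>.124)&(P[:,2]<.16)   # lugs higher than pin top (.121)
    h,e=np.histogram(S[m2],np.arange(-.12,.1,.005)); print([(round(x,3),int(k)) for k,x in zip(h,e) if k])
    # pixel intensities along axis
    sv=np.arange(0.02,.085,.002); uv=proj(c,np.c_[np.array([.5,-.27])+sv[:,None]*d+n*-.004,np.full(len(sv),.1195)])
    g=cv2.cvtColor(c['pixels'],cv2.COLOR_RGB2GRAY).astype(np.float32)
    I=cv2.remap(g,uv[:,0].astype(np.float32)[None],uv[:,1].astype(np.float32)[None],1)[0]
    print([(round(x*1e3),int(k)) for x,k in zip(sv,I)])
E
```

```text
[0.44639617 0.1269981  0.26419111] [ 0.11716418 -0.09826993 -2.43103418] 0.01587586796264861
top20 end [0.0664 0.0671 0.0678 0.0685 0.0689 0.0693 0.0698 0.0706]
[(np.float64(-0.12), 9), (np.float64(-0.115), 8), (np.float64(-0.11), 8), (np.float64(-0.105), 8), (np.float64(-0.1), 4), (np.float64(-0.095), 1), (np.float64(-0.09), 1), (np.float64(-0.085), 12), (np.float64(-0.08), 18), (np.float64(-0.075), 11), (np.float64(-0.07), 1), (np.float64(-0.065), 1), (np.float64(-0.06), 1), (np.float64(-0.055), 1), (np.float64(-0.05), 2), (np.float64(-0.045), 2), (np.float64(-0.035), 2), (np.float64(-0.015), 1), (np.float64(-0.01), 1), (np.float64(-0.005), 2), (np.float64(0.0), 1), (np.float64(0.015), 1), (np.float64(0.02), 6), (np.float64(0.025), 17), (np.float64(0.03), 15), (np.float64(0.035), 7), (np.float64(0.04), 2), (np.float64(0.05), 1)]
[(20, 213), (22, 223), (24, 236), (26, 240), (28, 240), (30, 236), (32, 213), (34, 181), (36, 159), (38, 191), (40, 214), (42, 216), (44, 215), (46, 208), (48, 192), (50, 152), (52, 132), (54, 132), (56, 137), (58, 155), (60, 182), (62, 213), (64, 213), (66
[... 1679 characters left out ...]
 (np.float64(-0.05), 1), (np.float64(-0.045), 2), (np.float64(-0.025), 1), (np.float64(-0.02), 1), (np.float64(-0.01), 1), (np.float64(-0.005), 1), (np.float64(0.0), 3), (np.float64(0.005), 2), (np.float64(0.02), 5), (np.float64(0.025), 18), (np.float64(0.03), 14), (np.float64(0.035), 5), (np.float64(0.06), 1), (np.float64(0.065), 4)]
[(20, 213), (22, 223), (24, 236), (26, 240), (28, 240), (30, 236), (32, 213), (34, 181), (36, 160), (38, 191), (40, 214), (42, 216), (44, 215), (46, 208), (48, 192), (50, 151), (52, 132), (54, 132), (56, 137), (58, 155), (60, 182), (62, 213), (64, 213), (66, 205), (68, 189), (70, 198), (72, 215), (74, 239), (76, 239), (78, 239), (80, 240), (82, 239), (84, 239)]
```

```bash
python3 - <<'E'
from h import *
c=load('top0');P=cloud(c)[185:245,280:330]; z=P[...,2];print('pan max',np.percentile(z[z<.5],[50,90,99]))
mv(.5406,-.2209,.264,-9.4);mv(.5406,-.2209,.200,-9.4)
E
```

```text
pan max [0.07781037 0.11128281 0.12050857]
from [0.4464 0.127  0.2642] [ 1.80e+02 -1.00e-01  2.05e+01] mm [-3.350e+01  3.589e+02  3.000e-01] roll 29.89
  xyz [-0.0838  0.8972  0.0009] roll 0.1661 clock 6.1333
from [0.4464 0.127  0.2642] [ 1.80e+02 -1.00e-01  2.05e+01] mm [-33.7 358.8  64.3] roll 29.89
  xyz [-0.0842  0.8971  0.1609] roll 0.1661 clock 6.1333
```

Emit:
servo_tool(steps=[{"xyz": [-0.042,0.1,-0.06],"roll": 0.02,"gripper": 12},{"xyz": [-0.084,0.897,-0.06],"roll": 0.166,"gripper": 12},{"xyz": [-0.084,0.897,-0.06],"roll": 0.166,"gripper": 12},{"xyz": [-0.084,0.897,-0.06],"roll": 0.166,"gripper": 12},{"xyz": [-0.084,0.897,-0.06],"roll": 0.166,"gripper": 12},{"xyz": [-0.084,0.897,-0.06],"roll": 0.166,"gripper": 12},{"xyz": [-0.084,0.897,-0.06],"roll": 0.166,"gripper": 12},{"xyz": [-0.084,0.897,-0.06],"roll": 0.166,"gripper": 12},{"xyz": [-0.084,0.897,-0.06],"roll": 0.166,"gripper": 12},{"xyz": [-0.084,0.897,-0.06],"roll": 0.166,"gripper": 12},{"xyz": [-0.084,0.897,-0.06],"roll": 0.166,"gripper": 12},{"xyz": [-0.084,0.897,-0.06],"roll": 0.166,"gripper": 12},{"xyz": [-0.084,0.897,0.0],"roll": 0.166,"gripper": 12},{"xyz": [-0.084,0.897,0.04],"roll": 0.166,"gripper": 12},{"xyz": [-0.084,0.897,0.08],"roll": 0.166,"gripper": 12},{"xyz": [-0.084,0.897,0.12],"roll": 0.166,"gripper": 12},{"xyz": [-0.084,0.897,0.16],"roll": 0.166,"gripper": 12},{"xyz": [-0.084,0.897,0.16],"roll": 0.166,"gripper": 12},{"xyz": [-0.084,0.897,0.16],"roll": 0.166,"gripper": 12},{"xyz": [-0.084,0.897,0.16],"roll": 0.166,"gripper": 12}])

```text
clock: 7.8
tcp_pos: [0.5407, -0.2203, 0.2001]
eef_rot: [180.0, -0.0, -9.3]
ft_force: [0.2, 0.1, -0.5]
grip_width: 0.0158
grasp_force: 20.0
```

```bash
python3 - <<'E'
from h import *
s=ctrl.sense();print(s['tcp_pos'],s['eef_rot'],s['ft_force'],s['wrist_torque'])
c=grab('side','side3'); print(proj(c,[[.509,-.2157,.108],[.531,-.219,.094],[.531,-.219,.178],[.54,-.22,.2]]))
im=cv2.imread('pics/side3.png')
cv2.imwrite('pics/side3c.png',cv2.resize(im[150:250,270:370],None,fx=6,fy=6,interpolation=cv2.INTER_CUBIC))
E
```

```text
[ 0.54069208 -0.22026096  0.2001184 ] [ 1.79981532e+02 -4.74373290e-02 -9.34371734e+00] [ 0.18353283  0.10883386 -0.4587683 ] [ 0.06210442  0.04665324 -0.01472535]
[[324.14026753 213.85071596]
 [318.12621404 216.20483854]
 [318.00991027 192.95153577]
 [315.42988145 186.17837638]]
```

View pics/side3c.png

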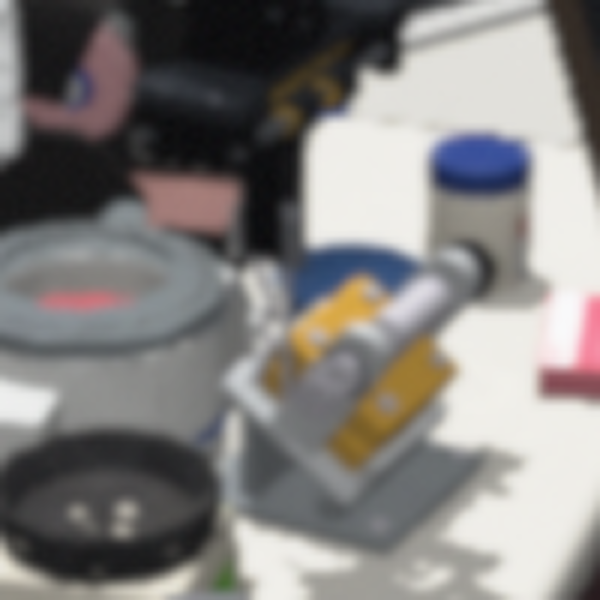

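```bash
python3 - <<'E'
from h import *
a=cv2.imread('pics/side1.png').astype(int);b=cv2.imread('pics/side3.png').astype(int)
D=abs(a-b).sum(2)
for v in range(176,228,2):
    print(v,''.join('#' if D[v,u]>70 else('+' if D[v,u]>30 else '.') for u in range(298,340)), [int(x) for x in b[v,312:324].mean(1)])
E
```

```text
176 ...........+..+#########......+########### [15, 15, 15, 14, 18, 20, 25, 49, 119, 193, 228, 235]
178 .....+.......+##########.......########### [15, 15, 13, 14, 17, 22, 24, 51, 120, 194, 228, 235]
180 ...........+############.......+########## [17, 13, 14, 12, 17, 19, 25, 56, 124, 196, 229, 235]
182 ...........####+########.......+########## [15, 15, 15, 14, 18, 27, 33, 61, 126, 196, 229, 235]
184 ............++++########........+######### [17, 14, 13, 19, 39, 61, 72, 86, 135, 199, 230, 236]
186 ..........+++.+#########...............++# [14, 15, 14, 19, 39, 65, 79, 91, 136, 199, 230, 236]
188 .........+###.##########.................. [15, 13, 15, 18, 34, 56, 68, 82, 132, 197, 229, 235]
190 .........###############+................. [18, 15, 13, 17, 34, 55, 68, 78, 117, 170, 200, 202]
192 .........+##+###########.................. [64, 62, 59, 50, 47, 58, 67, 71, 75, 85, 90, 89]
194 ............+#######++.................... [146, 152, 159, 142, 109, 85, 78, 73, 70, 71, 72, 73]
196 .............+####.++...................+# [193, 173, 171, 167, 140, 111, 95, 83, 78, 79, 79, 79]
1
[... 888 characters left out ...]
........ [165, 137, 109, 93, 95, 101, 104, 106, 112, 117, 121, 126]
216 .......................................... [194, 181, 160, 137, 118, 112, 112, 111, 111, 111, 112, 114]
218 .......................................... [169, 186, 186, 165, 139, 123, 117, 114, 112, 111, 112, 111]
220 .......................................... [109, 129, 142, 137, 126, 119, 118, 116, 115, 114, 113, 112]
222 .......................................... [83, 85, 95, 108, 117, 121, 120, 118, 116, 114, 113, 111]
224 .......................................... [81, 76, 76, 83, 95, 109, 123, 128, 123, 118, 117, 114]
226 .......................................... [80, 75, 74, 74, 76, 83, 95, 112, 126, 133, 136, 139]
```

Emit:
servo_tool(grip_force=4, steps=[{"xyz": [0,0,0],"roll": 0,"gripper": 12},{"xyz": [0,0,0],"roll": 0,"gripper": 12},{"xyz": [-0.012,0,0],"roll": 0,"gripper": 12},{"xyz": [-0.024,0,0],"roll": 0,"gripper": 12},{"xyz": [-0.036,0,0],"roll": 0,"gripper": 12},{"xyz": [-0.048,0,0],"roll": 0,"gripper": 12},{"xyz": [-0.06,0,0],"roll": 0,"gripper": 12},{"xyz": [-0.072,0,0],"roll": 0,"gripper": 12},{"xyz": [-0.08,0,0],"roll": 0,"gripper": 12}])

```text
clock: 8.6
tcp_pos: [0.5082, -0.2155, 0.1993]
eef_rot: [180.0, 0.0, -9.4]
ft_force: [1.1, 0.4, -1.1]
grip_width: 0.0158
grasp_force: 4.0
```

```bash
cat > dif.py <<'E'
import sys
from h import *
tag=sys.argv[1]; u0,u1,v0,v1=map(int,sys.argv[2:6])
c=grab('side',tag); a=cv2.imread('pics/side1.png').astype(int);b=c['pixels'][:,:,::-1].astype(int)
D=abs(a-b).sum(2)
for v in range(v0,v1,2): print(v,''.join('#' if D[v,u]>70 else('+' if D[v,u]>30 else '.') for u in range(u0,u1)))
s=ctrl.sense();print(s['tcp_pos'],s['ft_force'],s['wrist_torque'],s['grip_width'])
E
python3 dif.py side4 298 350 176 228
```

```text
176 ..++#........++#####################################
178 ..............##################+###################
180 ............++.+################.##################+
182 .................+##############+###################
184 ...................+################################
186 ..................+##############......++###########
188 ..................+##############.............+#####
190 ..................###############+............+#####
192 ..................###########+++............+#######
194 ...................++++#######+............+...+###+
196 .....................+++.++++++.........+####+......
198 .....................+#+.++..........+########+.....
200 .....................##.+##+.........+#######++.....
202 .....................+.+###............+###+........
204 ...................###+###+....++##++...............
206 ...................+#++##+.....+###++++.............
208 ..................++#+###+..........................
210 .................+++++++##+.........................
212 ................+++...+#####++++....................
214 ........................++###++.....................
216 ....................................................
218 ....................................................
220 ....................................................
222 ....................................................
224 ....................................................
226 ....................................................
[ 0.5079489  -0.21547279  0.19929534] [ 0.17996263 -0.83422341 -0.53983998] [-0.00420768 -0.02455568 -0.00275354] 0.015778722404432583
```

Emit:
servo_tool(steps=[{"xyz": [-0.012,0,0],"roll": 0,"gripper": 12},{"xyz": [-0.024,0,0],"roll": 0,"gripper": 12},{"xyz": [-0.036,0,0],"roll": 0,"gripper": 12},{"xyz": [-0.048,0,0],"roll": 0,"gripper": 12},{"xyz": [-0.06,0,0],"roll": 0,"gripper": 12},{"xyz": [-0.072,0,0],"roll": 0,"gripper": 12},{"xyz": [-0.085,0,0],"roll": 0,"gripper": 12},{"xyz": [-0.085,0,0],"roll": 0,"gripper": 12}])

```text
clock: 9.32
tcp_pos: [0.4744, -0.2099, 0.1993]
eef_rot: [-180.0, 0.0, -9.4]
ft_force: [-0.3, -0.4, -1.2]
grip_width: 0.0164
grasp_force: 4.0
```

```bash
python3 dif.py side5 298 350 176 228
```

```text
176 ............+#+.+#################.#################
178 .............+.+##################+.....+###########
180 ...............+###################+....###########+
182 .................++#################+...############
184 ..........................+++#######################
186 .............................#############+#########
188 ...........................+###############+..+#####
190 ...........................################+..+#####
192 ...........................+++#############.+#######
194 ............................++#########++......+###+
196 ...........................++++########.+####+......
198 ..............................+######++#######+.....
200 .........................+#######+#+.+#######+......
202 ......................+########+.......+###+........
204 ......................###++###+.....................
206 ...................++##++###+.......................
208 ................++++++++##+.........................
210 .....................+++##+.........................
212 ....................++...++.........................
214 ............................++......................
216 ....................................................
218 ....................................................
220 ....................................................
222 ....................................................
224 ....................................................
226 ....................................................
[ 0.47483537 -0.21001676  0.19933799] [ 0.30159723 -0.20201448 -0.49475185] [ 0.07777182  0.07322584 -0.0068615 ] 0.015786954275721955
```

Emit:
servo_tool(grip_force=50, steps=[{"xyz": [0,0,0],"roll": 0,"gripper": 12},{"xyz": [0,0,0],"roll": 0,"gripper": 12},{"xyz": [-0.022,0,-0.031],"roll": 0,"gripper": 12},{"xyz": [-0.043,0,-0.061],"roll": 0,"gripper": 12},{"xyz": [-0.0645,0,-0.092],"roll": 0,"gripper": 12},{"xyz": [-0.0645,0,-0.092],"roll": 0,"gripper": 12},{"xyz": [-0.0645,0,-0.092],"roll": 0,"gripper": 12}])

```text
clock: 9.95
tcp_pos: [0.4501, -0.206, 0.2363]
eef_rot: [180.0, -0.1, -9.4]
ft_force: [0.7, -0.2, -0.8]
grip_width: 0.0161
grasp_force: 50.0
```

```bash
python3 - <<'E'
from h import *
s=ctrl.sense();p=s['tcp_pos'];print(p,s['eef_rot'],s['ft_force'],s['grip_width'])
c=grab('side','side6'); t=grab('top','top6')
h=np.array([.509,-.2157,.1077]);a=np.radians(-9.4)
X=np.array([np.cos(a),np.sin(a),0]);up=np.array([0,0,1.])
G=p+[0,0,.002]
def pts(th):
    th=np.radians(th);n=-X*np.sin(th)+up*np.cos(th);k=X*np.cos(th)+up*np.sin(th)
    O=G-10e-3*k-24e-3*n; return np.array([O,O-.044*n,O-.081*n,O-.088*n,O+.024*k-.05*n])
for th in(30,35,40): print(th,pts(th)[3].round(4),'side',((proj(c,pts(th))-[290,150])*8).round().tolist(),'top',((proj(t,pts(th))-[300,200])*8).round().tolist())
print('hole upper mouth',((proj(c,h+.013*(-X*.574+up*.819))-[290,150])*8).round(),((proj(t,h+.013*(-X*.574+up*.819))-[300,200])*8).round())
im=cv2.imread('pics/side6.png');I2=cv2.imread('pics/top6.png')
A=cv2.resize(im[150:222,290:340],None,fx=8,fy=8,interpolation=cv2.INTER_CUBIC)
B=cv2.resize(I2[200:272,300:348],None,fx=8,fy=8,interpolation=cv2.INTER_CUBIC)
cv2.imwrite('pics/c6.png',np.hstack([A,B]))
E
```

```text
[ 0.45012639 -0.20600586  0.23627134] [ 1.79968631e+02 -7.10789677e-02 -9.40916713e+00] [ 0.6715355  -0.24137791 -0.75914072] 0.016063385697298004
30 [ 0.4968 -0.2137  0.1363] side [[400.0, 304.0], [350.0, 381.0], [308.0, 443.0], [300.0, 455.0], [297.0, 353.0]] top [[437.0, 415.0], [440.0, 357.0], [443.0, 311.0], [444.0, 303.0], [452.0, 288.0]]
35 [ 0.5054 -0.2152  0.1408] side [[395.0, 302.0], [337.0, 372.0], [290.0, 430.0], [281.0, 440.0], [286.0, 340.0]] top [[438.0, 409.0], [443.0, 341.0], [447.0, 287.0], [448.0, 277.0], [455.0, 273.0]]
40 [ 0.5136 -0.2165  0.146 ] side [[390.0, 299.0], [326.0, 363.0], [273.0, 415.0], [263.0, 424.0], [276.0, 327.0]] top [[439.0, 402.0], [446.0, 326.0], [452.0, 264.0], [453.0, 253.0], [458.0, 259.0]]
hole upper mouth [[289. 492.]] [[443. 293.]]
```

View pics/c6.png

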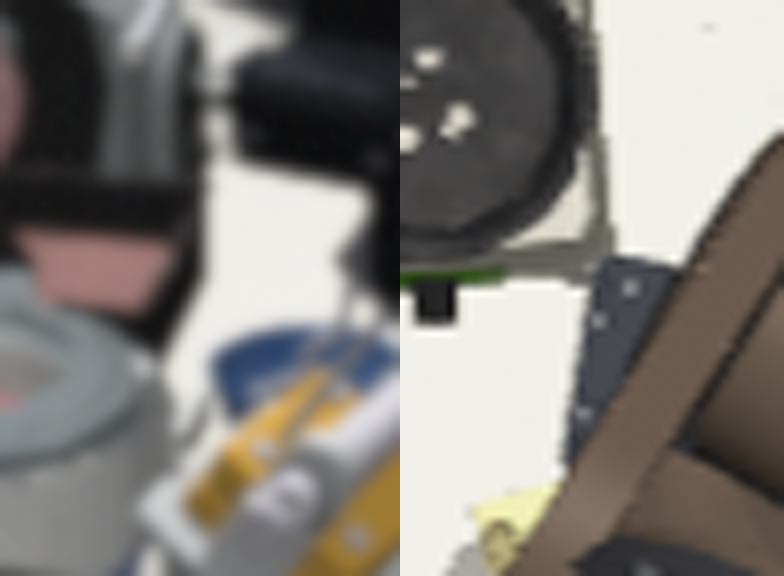

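```bash
python3 - <<'E'
from h import *
a=cv2.imread('pics/side1.png').astype(float);b=cv2.imread('pics/side6.png').astype(float);c=load('side6')
D=abs(a-b).sum(2)
for v in range(188,210): print(v,' '.join('%3d'%D[v,u] for u in range(316,346)))
g=b.mean(2)
print('hole');
for v in range(203,222): print(v,' '.join('%3d'%g[v,u] for u in range(316,340)))
s=ctrl.sense();G=s['tcp_pos']+[0,0,.002];A=np.radians(-9.4);X=np.array([np.cos(A),np.sin(A),0]);up=np.array([0,0,1.])
for th in(30,35,40):
    t=np.radians(th);n=-X*np.sin(t)+up*np.cos(t);k=X*np.cos(t)+up*np.sin(t);O=G-10e-3*k-24e-3*n
    print(th,proj(c,[O-z*n for z in(.03,.05,.07,.088)]).round(2).tolist())
E
```

```text
188   1   1   0   1   0   1   1   1   1   0   1   1   0   1   4  36 131 183 117  91 179 334 467 519 491 367 225 113  14  91
189   0   1   0   1   1   0   0   0   1   2   0   0   1   1   8  57 153 171  88  62 149 286 385 419 388 270 141  54   7  83
190   0   0   1   0   1   0   2   1   0   2   3   1  10  25  12  47 129 134  85  93 175 256 269 264 242 159  57   7  47  86
191   1   0   0   0   1   1   2   2   2   0   4  17  44  84  85  35  26  46  38  72 157 186 146 122 103  55  15  72 115 138
192   2   2   2   1   2   2   0   3   3   6  15  46  95 130 127  88  47  34  35  24  66  72  55  33  17  12  53 105 140 166
193   3   2   0   4   2   2   2   1   1   4  26  70 104  95  76  53  46  54  64  50  21   9   8   3  19  32  47  63  91 113
194   2   1   1   0   2   1   1   3   3  11  34  64  75  55  29  25  45  63  64  41  17   4   2  14  29  33  24  21  26  45
195   2   0   1   2   5   4   2  13  18  40  64  69  51  20   3   8  37  55  46  23   7   4  18  41  67  69  54  25   9  12
196   1   3   1   1   5  17  31  49  72  96 100  56  10  19  36  43  23  23  21   7   8  27  63 108 143 151 
[... 3057 characters left out ...]
111 112 113 111 110 110 107 104 100 103 107 115 124 131 129 121 110 104  99
218 137 121 116 114 112 111 111 112 110 109 108 105 100  98 101 106 112 117 121 120 114 105  98 101
219 131 120 117 115 113 112 112 111 110 110 107 101  94  89  93 100 107 111 113 110 103  96  99 115
220 127 119 118 116 114 113 113 112 112 109 105  96  89  86  88  92 100 105 105  99  93  95 111 133
221 122 120 119 117 115 115 114 112 110 106 101  94  88  86  85  88  92  96  95  91  94 108 129 140
30 [[335.68, 194.8], [332.82, 199.1], [330.01, 203.34], [327.51, 207.1]]
35 [[334.44, 193.99], [331.18, 197.94], [327.98, 201.82], [325.13, 205.27]]
40 [[333.24, 193.09], [329.62, 196.65], [326.04, 200.15], [322.87, 203.26]]
```

Emit:
servo_tool(grip_force=30, steps=[{"xyz": [-0.016,0,0.011],"roll": 0,"gripper": 12},{"xyz": [-0.033,0,0.023],"roll": 0,"gripper": 12},{"xyz": [-0.026,0,0.033],"roll": 0,"gripper": 12},{"xyz": [-0.0185,0,0.0435],"roll": 0,"gripper": 12},{"xyz": [-0.0185,0,0.0435],"roll": 0,"gripper": 12},{"xyz": [-0.0185,0,0.0435],"roll": 0,"gripper": 12}])

```text
clock: 10.55
tcp_pos: [0.4428, -0.2047, 0.2182]
eef_rot: [-180.0, 0.0, -9.4]
ft_force: [0.4, 0.1, 0.0]
grip_width: 0.016
grasp_force: 30.0
```

```bash
cat > m.py <<'E'
import sys
from h import *
c=grab('side',sys.argv[1]); a=cv2.imread('pics/side1.png').astype(float);b=c['pixels'][:,:,::-1].astype(float)
D=abs(a-b).sum(2)
for v in range(192,222): print(v,' '.join('%3d'%D[v,u] for u in range(316,346)))
s=ctrl.sense();p=s['tcp_pos'];print(p,s['ft_force'],s['grip_width'],s['clock']);G=p+[0,0,.002];A=np.radians(-9.4);X=np.array([np.cos(A),np.sin(A),0]);up=np.array([0,0,1.])
for th in(30,35,40):
    t=np.radians(th);n=-X*np.sin(t)+up*np.cos(t);k=X*np.cos(t)+up*np.sin(t);O=G-10e-3*k-24e-3*n
    h=np.array([.509,-.2157,.1077]);e=O-.088*n-h
    print(th,proj(c,[O-z*n for z in(.03,.05,.07,.088)]).round(2).tolist(),'tip-hole k,n mm',(e@k*1e3).round(1),(e@n*1e3).round(1))
E
python3 m.py side7
```

```text
192   1   2   0   0   2   2   0   2   1   3   2   0   0   1   1   1   1   9  17  45 141 264 400 485 479 393 330 310 265 166
193   1   1   0   2   2   2   4   3   0   4   1   2   4   1   2   5   4  22  51  56  33 100 205 297 330 310 278 270 232 138
194   2   2   1   0   1   3   1   1   1   0   1   3   1   0   1   3   8  36  59  59  37  20  65 123 165 189 194 191 163  81
195   0   3   3   1   3   0   1   2   1   3   2   2   4   0   0   5  19  42  63  56  32  14  18  27  42  72  97 108  85  36
196   1   1   2   2   1   2   1   0   2   1   4   2   1   3   2   6  30  51  64  49  25  15  11  41  70  59  24   7  21  10
197   1   2   1   0   0   1   2   3   1   1   1   1   0   9  24  25   4  26  42  36  16  15  41 115 167 165 134  84  36  10
198   0   1   3   0   1   2   2   1   3   3   2   1   6  13  48  74  67  30  10  14  14  30 104 168 203 197 167 114  60  19
199   3   3   0   1   3   3   3   2   0   0   2   2  14  44  55  74  61  39  29  32   4  77 158 196 196 175 138  97  54  19
200   2   2   1   1   2   1   0   1   2   1   6   8  32  77 101  66  42  58  92  89  18  91 168 186 164 136 
[... 2326 characters left out ...]
3   1   3   0   0   0   2   3   1   2   2   2
220   2   2   0   4   1   2   1   2   2   1   2   0   2   0   2   1   2   2   2   2   3   5   2   2   0   1   1   0   0   0
221   1   3   0   2   1   1   1   0   3   1   1   3   3   3   2   2   1   3   1   3   1   2   3   0   1   0   1   0   1   0
[ 0.4427903  -0.20472733  0.21843613] [ 0.31973177 -0.29751732 -0.75936216] 0.015503597943671048 10.6
30 [[337.72, 200.15], [334.86, 204.4], [332.03, 208.59], [329.53, 212.31]] tip-hole k,n mm -11.8 19.2
35 [[336.48, 199.35], [333.22, 203.24], [330.01, 207.08], [327.15, 210.48]] tip-hole k,n mm -0.3 18.8
40 [[335.29, 198.45], [331.65, 201.95], [328.08, 205.41], [324.9, 208.48]] tip-hole k,n mm 11.1 17.5
```

Emit:
servo_tool(steps=[{"xyz": [0.0043,0,0.0061],"roll": 0,"gripper": 12},{"xyz": [0.0086,0,0.0123],"roll": 0,"gripper": 12},{"xyz": [0.0129,0,0.0184],"roll": 0,"gripper": 12},{"xyz": [0.0172,0,0.0246],"roll": 0,"gripper": 12},{"xyz": [0.0215,0,0.0307],"roll": 0,"gripper": 12},{"xyz": [0.0215,0,0.0307],"roll": 0,"gripper": 12}])

```text
clock: 11.1
tcp_pos: [0.4512, -0.2061, 0.2058]
eef_rot: [-180.0, 0.0, -9.4]
ft_force: [-0.5, -0.1, -1.2]
grip_width: 0.0158
grasp_force: 30.0
```

```bash
python3 m.py side8 | tail -4
```

```text
[ 0.4511239  -0.20604404  0.20601829] [ 0.28538536  0.10708347 -0.67725564] 0.01584024750365201 11.15
30 [[335.3, 203.13], [332.47, 207.34], [329.68, 211.48], [327.2, 215.17]] tip-hole k,n mm -10.7 4.2
35 [[334.06, 202.33], [330.84, 206.18], [327.66, 209.97], [324.84, 213.34]] tip-hole k,n mm -0.5 3.8
40 [[332.88, 201.43], [329.29, 204.9], [325.75, 208.31], [322.6, 211.34]] tip-hole k,n mm 9.5 2.6
```

Emit:
servo_tool(steps=[{"xyz": [0.0054,0,0.0077],"roll": 0,"gripper": 12},{"xyz": [0.0108,0,0.0154],"roll": 0,"gripper": 12},{"xyz": [0.0162,0,0.0231],"roll": 0,"gripper": 12},{"xyz": [0.0216,0,0.0308],"roll": 0,"gripper": 12},{"xyz": [0.027,0,0.0385],"roll": 0,"gripper": 12},{"xyz": [0.0315,0,0.045],"roll": 0,"gripper": 12},{"xyz": [0.0315,0,0.045],"roll": 0,"gripper": 12}])

```text
clock: 11.73
tcp_pos: [0.4637, -0.2082, 0.1878]
eef_rot: [-180.0, 0.0, -9.4]
ft_force: [0.4, -0.4, -0.9]
grip_width: 0.0158
grasp_force: 30.0
```

```bash
python3 m.py side9 | tail -34
```

```text
192   1   2   1   2   2   0   0   4   0   3   0   5  19  32  38  74 157 224 256 296 354 420 477 492 448 285  80  63 132 163
193   0   0   2   0   3   3   3   0   0   2   2  12  31  42  54  76 144 192 209 223 239 269 291 315 323 242  99  20  82 114
194   0   1   0   1   3   0   4   1   2   2   6  21  34  46  58  99 155 190 212 215 213 203 177 166 177 178 108  32  14  44
195   2   3   4   2   5   0   1   2   2   2   8  19  46  89 125 153 186 210 217 227 208 206 161 119 115 126  90  39   6  10
196   2   2   4   4   0   1   3   0   0   2   6  46 105 166 209 239 253 248 236 227 245 242 205 147 123 110  64  18   2   4
197   0   3   1   1   3   1   3   1   0   1  11  45 107 182 264 319 339 313 276 254 269 283 242 190 156 104  19  28  28   9
198   0   0   2   4   3   1   2   0   0   1   5  25  77 144 240 322 379 370 315 296 315 324 284 232 175  94  17  65  50  18
199   0   2   0   2   3   1   0   1   2   1   2  23  74 120 157 227 304 353 360 356 367 359 307 223 136  38  36  67  49  17
200   2   3   1   1   3   3   0   4   3   1   3  29  89 127  97 116 193 300 382 425 429 395 294 168  56  23 
[... 2331 characters left out ...]
   2   3   1   3   0   1   1   0   3   2
220   0   0   3   3   0   2   0   1   0   2   1   1   1   1   2   2   1   3   1   2   1   2   2   3   1   1   0   4   2   0
221   1   3   2   1   1   0   2   3   3   0   0   1   3   0   2   1   1   2   2   2   1   1   2   1   2   0   1   1   1   1
[ 0.46358754 -0.20811457  0.18801496] [-0.82562847 -0.27929627 -0.76810849] 0.015551000394399037 11.7833
30 [[331.74, 207.35], [328.96, 211.49], [326.21, 215.58], [323.78, 219.21]] tip-hole k,n mm -8.7 -17.7
35 [[330.52, 206.55], [327.34, 210.34], [324.22, 214.08], [321.44, 217.39]] tip-hole k,n mm -0.5 -18.2
40 [[329.34, 205.66], [325.8, 209.07], [322.32, 212.43], [319.22, 215.41]] tip-hole k,n mm 7.6 -19.3
```

Emit:
servo_tool(grip_force=60, steps=[{"xyz": [0,0,0],"roll": 0,"gripper": 12},{"xyz": [0.0057,0,0.0082],"roll": 0,"gripper": 12},{"xyz": [0.0115,0,0.0164],"roll": 0,"gripper": 12},{"xyz": [0.0158,0,0.0225],"roll": 0,"gripper": 12},{"xyz": [0.0201,0,0.0287],"roll": 0,"gripper": 12},{"xyz": [0.023,0,0.0328],"roll": 0,"gripper": 12},{"xyz": [0.0258,0,0.0369],"roll": 0,"gripper": 12},{"xyz": [0.0258,0,0.0369],"roll": 0,"gripper": 12}])

```text
clock: 12.45
tcp_pos: [0.4744, -0.2101, 0.1736]
eef_rot: [180.0, -0.1, -9.4]
ft_force: [4.6, -1.5, -5.6]
grip_width: 0.016
grasp_force: 60.0
```

```bash
python3 m.py side10 | tail -4
```

```text
[ 0.47446275 -0.21012204  0.17349113] [ 4.68243957 -1.19900261 -4.38768019] 0.01557040451712244 12.5
30 [[328.7, 210.62], [325.96, 214.72], [323.25, 218.76], [320.85, 222.34]] tip-hole k,n mm -6.4 -35.8
35 [[327.49, 209.83], [324.36, 213.57], [321.27, 217.26], [318.53, 220.53]] tip-hole k,n mm 0.2 -36.4
40 [[326.33, 208.94], [322.83, 212.3], [319.39, 215.62], [316.33, 218.56]] tip-hole k,n mm 6.8 -37.6
```

Emit:
servo_tool(steps=[{"xyz": [0.0043,0,0.0061],"roll": 0,"gripper": 12},{"xyz": [0.0086,0,0.0123],"roll": 0,"gripper": 12},{"xyz": [0.0129,0,0.0184],"roll": 0,"gripper": 12},{"xyz": [0.0172,0,0.0246],"roll": 0,"gripper": 12},{"xyz": [0.0195,0,0.0278],"roll": 0,"gripper": 12},{"xyz": [0.0195,0,0.0278],"roll": 0,"gripper": 12}])

```text
clock: 13.0
tcp_pos: [0.4821, -0.2114, 0.1624]
eef_rot: [180.0, -0.1, -9.4]
ft_force: [4.6, -1.2, 2.2]
grip_width: 0.0158
grasp_force: 60.0
```

```bash
python3 m.py side11 | tail -4
```

```text
[ 0.48209312 -0.21138511  0.1624474 ] [ 5.61452751 -1.11237742  0.26600541] 0.015491066686408643 13.05
30 [[326.58, 213.15], [323.86, 217.21], [321.19, 221.21], [318.81, 224.76]] tip-hole k,n mm -5.2 -49.2
35 [[325.37, 212.36], [322.27, 216.06], [319.22, 219.72], [316.5, 222.96]] tip-hole k,n mm 0.2 -49.9
40 [[324.22, 211.47], [320.75, 214.8], [317.34, 218.08], [314.31, 221.0]] tip-hole k,n mm 5.6 -51.0
```

Emit:
servo_tool(grip_force=10, steps=[{"xyz": [0,0,0],"roll": 0,"gripper": 20},{"xyz": [0,0,0],"roll": 0,"gripper": 26},{"xyz": [0,0,0],"roll": 0,"gripper": 26},{"xyz": [0,0,0],"roll": 0,"gripper": 26},{"xyz": [0,0,-0.02],"roll": 0,"gripper": 26},{"xyz": [0,0,-0.06],"roll": 0,"gripper": 26},{"xyz": [0,0,-0.12],"roll": 0,"gripper": 26},{"xyz": [0,0,-0.2],"roll": 0,"gripper": 26},{"xyz": [-0.1,0,-0.3],"roll": 0,"gripper": 26},{"xyz": [-0.1,0.3,-0.4],"roll": 0,"gripper": 26},{"xyz": [-0.1,0.6,-0.4],"roll": 0,"gripper": 26},{"xyz": [-0.1,0.7,-0.4],"roll": 0,"gripper": 26},{"xyz": [-0.1,0.7,-0.4],"roll": 0,"gripper": 26},{"xyz": [-0.1,0.7,-0.4],"roll": 0,"gripper": 26},{"xyz": [-0.1,0.7,-0.4],"roll": 0,"gripper": 26},{"xyz": [-0.1,0.7,-0.4],"roll": 0,"gripper": 26},{"xyz": [-0.1,0.7,-0.4],"roll": 0,"gripper": 26}])

```text
clock: 14.47
tcp_pos: [0.3943, -0.4861, 0.323]
eef_rot: [179.9, -0.0, -9.6]
ft_force: [-0.2, 1.1, 0.5]
grip_width: 0.0259
grasp_force: 0.0
```

```bash
python3 - <<'E'
from h import *
c=grab('side','side12');t=grab('top','top12');s=ctrl.sense();print(s['tcp_pos'],s['ft_force'],s['grip_width'],s['clock'])
A=np.radians(-9.4);X=np.array([np.cos(A),np.sin(A),0]);up=np.array([0,0,1.]);th=np.radians(35)
n=-X*np.sin(th)+up*np.cos(th);k=X*np.cos(th)+up*np.sin(th);O=np.array([.509,-.2157,.1077])+.038*n
Q=[O+x*k+z*n for x,z in((-.011,.034),(.031,.034),(.031,0),(-.011,0),(0,-.088),(.024,-.05))]
print(((proj(c,Q)-[290,170])*8).round().tolist(),((proj(t,Q)-[340,215])*8).round().tolist())
im=cv2.imread('pics/side12.png');I2=cv2.imread('pics/top12.png')
cv2.imwrite('pics/c12.png',np.hstack([cv2.resize(im[170:240,290:340],None,fx=8,fy=8,interpolation=2),cv2.resize(I2[200:270,340:390],None,fx=8,fy=8,interpolation=2)]))
E
```

```text
[ 0.39544743 -0.48154831  0.32239346] [-0.03424689  0.1188529   0.17551354] 0.025700224611682858 14.5667
[[385.0, 261.0], [309.0, 188.0], [265.0, 241.0], [341.0, 313.0], [212.0, 424.0], [216.0, 329.0]] [[111.0, 285.0], [130.0, 182.0], [134.0, 133.0], [115.0, 235.0], [129.0, 88.0], [136.0, 81.0]]
```

View pics/c12.png

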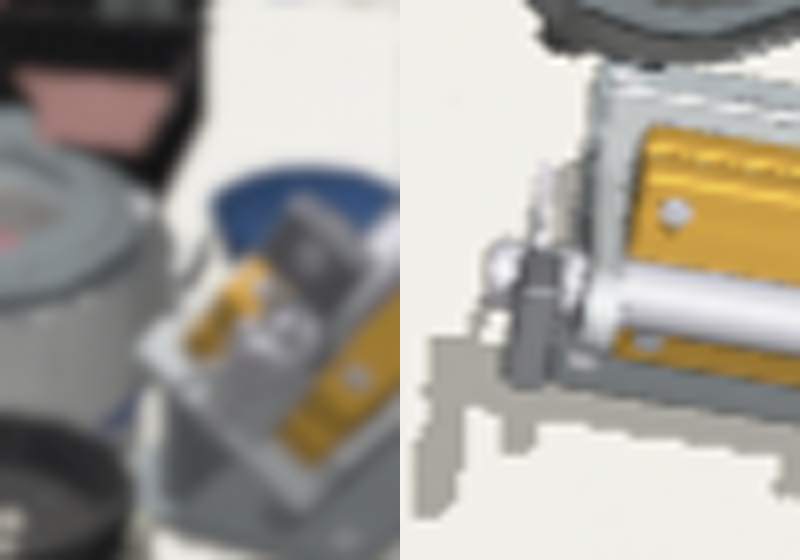

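```bash
python3 - <<'E'
from h import *
c=load('top12');P=cloud(c);Z=P[225:275,220:280,2];m=(Z>.128)&(Z<.2);print(m.sum(),P[225:275,220:280][m].mean(0))
if 50<m.sum()<130: print(ctrl.job_done())
E
```

```text
86 [0.47064219 0.06411295 0.14019564]
the job is handed in; nothing more can be done
None
```

The pin is fully home and the longer clip is pushed through its hole with the bow over the pin. The short clip is still hanging in the stand, nothing else was shoved as far as I saw, and the job was handed in at about 14.6 s.

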